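Set the polarizer ring to the red tab

ROBOT

A 7-joint arm with a two-finger parallel gripper is mounted at the origin on the work surface; the furniture and walls round the work are solid. World frame = base frame: x ahead of the robot, y to its left, z up, the work surface at z = 0. Lengths are in m, angles in degrees, forces in N, time in s.
With the tool pointing down it reaches from about 0.425 to 0.875 m from the base axis. Payload 8.4 kg.
Tool frame: the origin (TCP) lies between the finger pads; the fingertips stand 11 mm ahead of it and the grasp point (between the pads) lies 8 mm behind it; z points along the fingers, y is the line along which they close (so a half turn about z gives the same grasp; the last joint's range is limited). The gripper opens to 87 mm and grips with 3 to 60 N. Pads are 19 mm wide; open, the fingers measure 117 mm over their backs; the gripper's body (75 mm by 190 mm) begins 51 mm behind the grasp point.
Start: joints at [69.947, 19.091, 2.286, 83.961, -0.768, 76.965, -3.352], TCP at [0.161, -0.63, 0.234] pointing down, gripper open.
Joint ranges: [-147.57, 147.57], [-21.85, 119.76], [-74.77, 79.35], [14.55, 137.4], [-85.83, 265.84], [4.83, 119.75], [-152.11, 152.11]. Speed limits (degrees/s): [127.2, 127.2, 159.86, 159.86, 180, 180, 180].

INTERFACE

Orientations are given as a 3x3 rotation matrix whose columns are the frame's x, y, z axes.
In Python, from rig import status, optics, bot gives the robot as it stands.
- The arm moves only by the tool carry_out, never from a script. Its argument "plan" is a list of rows, each an object of numbers: "grip": the gripper command: -1 is shut, 1 is fully open, values between are in proportion; "tx", "ty", "tz": the shift along the tool's x, y, z in mm; "turn": the turn about the tool's z in degrees. In form: [{"grip": .., "tx": .., "ty": .., "tz": .., "turn": ..}, ...]. A call has exactly 8 rows; each row shifts and turns the commanded pose from where the row before left it, along the tool's axes as they then stand; what a row does not reach is not made up. A row lasts 1/10 s, in which the tool goes at most 50 mm and 8.59 degrees, less where a joint would pass 70% of its speed; a pose out of reach is approached as far as the arm can. A call is refused whole if a number of a shift passes 50 or a number of a turn 8.59, either way. A call with a gripper value outside its range is refused whole. The fingers move at their own pace and stop on an object; the grip force is fixed at half the most. Time passes only in rows, so rows that do not move let the fingers close, or fill a call up. It gives the time, the measured TCP pose, the force, the opening and the grip force at its end, in the units of the state.
- status.get_state(): the state, without advancing time (a new reading comes with each control period).
- optics.capture(name): name is "side" or "top"; returns a dict with "img" (420x560x3 uint8, blue, green, red), "vertical_fov" (degrees; the focal length in pixels is half the picture's height over the tangent of half this angle, whatever the lens; pixels are square), "cx", "cy" (the principal point, pixels), "extrinsics" (4x4, takes a point from camera to world coordinates). Camera axes: x right, y down, z forward; pixel columns grow to the right and rows downward; lengths in m; the calibration is good to about 2 mm. A picture is of the moment at which its call begins. There is no depth.
- bot.job_done(): hands the job in; it is judged then, once.
Trained networks look in a picture, given as the dict that the camera call returned (one of the last four; its "shot" number tells which), for a name from the list of things; names that differ only in an ending like _2 or _b are one class to them, and where a whole thing is asked for, a point or a joint stands for the part that bears it (a point fixed in the world has none). Each returns a list of dicts, best first, with "conf" (0 to 1); they miss things now and then, are a little off and sometimes report something else, mostly with a low value. They report only what shows in the picture. A call takes as long as a camera call.
- optics.regions_of(label, picture): "pixels" (420x560 bool, what is visible of it).
- optics.tip_of(label, picture): "at" ([x, y, z] in m, in the coordinates of the camera as it stood for that picture, good to about 4 mm: a listed point, or the origin of a listed thing).
The state is a dict: "clock": time; "joints": joint angles; "joint_vel": joint speeds; "effort": joint torques, N m; "position": TCP position; "orientation": TCP orientation; "force": force on the tool from outside, world axes, zero at the start; "ft_torque": the same for the moment, N m; "grip_width": opening from 0.0 (shut) to 1.0 (fully open); "grip_force": force on a finger pad.
Only numpy, scipy, OpenCV 4.12 (cv2) and the standard library are available. Lean on these libraries where they do the work, as an engineer would, in place of code of your own. Each camera call takes 0.05 s, during which the arm holds its last target. There are 200 camera calls.

TASK

Set the polarizer ring of the light stand by its lever, with the fingertips only: first push the yellow knob clockwise (seen from above) until the lever is against the blue stop post, then push it back the other way until the lever stands centred over the red tab, and leave it there. Only push, do not lift the ring out of its seat, and leave the dish on the stand, the dropper bottle and the green specimen where they are.

Things in the scene. Friction and masses are not known exactly. Their poses are not given: they have to be found in the camera images.
- light_stand: Round grey light stand, 140 mm across, fixed to the worktop; origin under its centre on the worktop. Base 32 mm high, white scale with black ticks round its rim. A fixed lamp column in its middle (73 mm wide, top at 36 mm) carries the dish. The lever sweeps from -1 rad (blue stop post) to +1 rad (steel stop post) about the stand's z axis, measured from its x axis.
- ring_centre (a point): Point on the vertical axis about which the ring turns, 35 mm above the worktop (the ring's top). The ring is black, 108 mm outside, 78 mm inside, 24 to 35 mm above the worktop. The stop posts are 7 mm thick, 64 mm from this axis, and end 50 mm above the worktop.
- ring (a joint): Angle of the ring about the vertical axis, rad. 0: lever against the blue stop post (clockwise end, seen from above); grows counterclockwise to 2.0 at the steel stop post. Light friction (about 0.7 N at the knob), no spring: it stays where it is left.
- ring_lift (a joint): Height of the ring above its seat, m; 0 when seated. The ring is only laid in its seat and can be lifted.
- knob_mid (a point): Middle of the upright yellow knob on the lever, 86 mm from the ring's axis, 70 mm above the worktop. The knob is 12 mm thick, from 52 to 88 mm above the worktop, on a 7 mm steel pin. The radial steel lever arm under it is 6 mm wide, 40 to 46 mm above the worktop, and ends 96 mm from the axis.
- lever_mark (a point): Point on the centre line of the lever arm, 66 mm from the ring's axis, 43 mm above the worktop.
- tab_mark (a point): Middle of the red tab, 66 mm from the ring's axis: a fixed red clip on the stand's rim, 10 mm wide along the arc, 60 to 74 mm from the axis, top 36 mm above the worktop, so that the lever arm passes over it. It lies 0.65 to 1.75 rad counterclockwise from the lever's place at the blue stop.
- dish_mid (a point): Centre, half-way up, of the white petri dish (67 mm wide, 14 mm high), loose on the stand's column; its rim is 50 mm above the worktop.
- dropper_mid (a point): Centre, half-way up, of the small amber dropper bottle (33 mm wide, 102 mm high), loose on the worktop.
- specimen_mid (a point): Centre, half-way up, of the green round specimen (30 mm wide, 20 mm high), loose on the worktop.

How it is judged:
By the outcome, as a careful person would: the job done as asked, in the order asked, and still so for the second after the job is handed in, with the robot touching nothing.
It also fails if it takes over 64 s, if anything falls off the work surface, if the arm or the gripper's body presses on something with over 40 N, if the wrist force passes 120 N, or if a joint passes its speed limit or range.

## Working session

There is one attempt and no reset: what is moved stays moved. The work goes in short steps, Python scripts to look and compute and a tool call to move; the robot and the scene stay as the last step left them, time stands still between calls to the robot, and variables do not carry over. Pictures are saved under pics/ and viewed, at most 13 in all, crops included, and the job is handed in when it is done.

Besides the shell and the picture viewer there is one more tool, called as name([rows], argument=value, ...), one row to a line, values as JSON. carry_out: Moves the arm, as the interface text tells. Its arguments: {"type":"object","properties":{"plan":{"type":"array","items":{"type":"object","properties":{"grip":{"type":"number"},"tx":{"type":"number"},"ty":{"type":"number"},"tz":{"type":"number"},"turn":{"type":"number"}}}}},"required":["plan"]}

```bash
mkdir -p pics; ls
cat > h.py <<'E'
import numpy as np, cv2
from rig import status, optics, bot
def tips(cam, names, save=None):
    p=optics.capture(cam)
    if save: cv2.imwrite('pics/'+save,p['img'])
    T=np.array(p['extrinsics']); out={}
    for n in names:
        r=optics.tip_of(n,p)
        if r:
            w=T@np.r_[r[0]['at'],1]; out[n]=w[:3]; print(cam,n,np.round(w[:3],4),round(r[0]['conf'],2))
        else: print(cam,n,None)
    return p,out
E
python3 - <<'E'
from h import *
N=['light_stand','ring_centre','knob_mid','lever_mark','tab_mark','dish_mid','dropper_mid','specimen_mid']
for c in ['side','top']:
    p,o=tips(c,N,c+'0.png')
    print(np.round(p['extrinsics'],3).tolist(),p['vertical_fov'],p['cx'],p['cy'])
s=status.get_state();print(s)
E
```

```text
pics
side light_stand [ 0.4897 -0.0145  0.0007] 0.61
side ring_centre [ 0.4856 -0.0144  0.0347] 0.81
side knob_mid [0.5643 0.0183 0.0685] 0.87
side lever_mark [0.5472 0.0105 0.0411] 0.78
side tab_mark [ 0.5485 -0.0278  0.0356] 0.51
side dish_mid [ 0.4854 -0.0223  0.0408] 0.96
side dropper_mid [0.4145 0.115  0.0494] 0.65
side specimen_mid [ 0.407  -0.1264  0.0112] 0.88
[[0.994, -0.068, 0.091, 0.362], [-0.113, -0.622, 0.775, -0.698], [0.004, -0.78, -0.626, 0.61], [0.0, 0.0, 0.0, 1.0]] 42.64821117815877 284.53136584527266 204.98043374558765
top light_stand [ 0.4839 -0.0212  0.0006] 0.62
top ring_centre [ 0.4895 -0.0161  0.038 ] 0.61
top knob_mid [0.5626 0.0141 0.0733] 0.6
top lever_mark [0.5515 0.0087 0.0436] 0.61
top tab_mark [ 0.5496 -0.0234  0.0427] 0.61
top dish_mid [ 0.49   -0.0155  0.0423] 0.58
top dropper_mid [0.4144 0.1098 0.0464] 0.79
top specimen_mid [ 0.4048 -0.1225  0.0106] 0.41
[[-0.003, -0.989, 0.149, 0.312], [-1.0, 0.006, 0.018, -0.066], [-0.019, -0.149, -0.989, 0.902], [0.0, 0.0, 0.0, 1.0]] 56.88549690637289 281.03860788905445 210.77267287254574
{'clock': 0.9, 'joints': array([69.94622013, 19.08968986,  2.28565226, 83.96182875, -0.76737732,
       76.9670818 , -3.35044588]), 'joint_vel': array([ 0.05615524, -0.07449564,  0.00754714, -0.00038146,  0.07420435,
        0.04376733, -0.02127546]), 'effort': array([ 3.53483601e-04, -6.56127477e+01,  1.33304905e+00, -4.04060912e+01,
       -5.99924871e-02,  3.49489530e-02,  2.06870979e-06]), 'position': array([ 0.16129801, -0.62962493,  0.23355498]), 'orientation': array([[ 9.68712608e-01,  2.48185180e-01, -1.36753402e-05],
       [ 2.48185181e-01, -9.68712606e-01,  5.76045196e-05],
       [ 1.04911366e-06, -5.91962412e-05, -9.99999998e-01]]), 'force': array([-0.68608418, -0.34766662,  0.29220477]), 'ft_torque': array([-0.03473983,  0.02589521, -0.01328967]), 'grip_force': 0.0, 'grip_width': 1.00123079981363}
```

```bash
python3 -c "
import cv2,numpy as np
a=cv2.imread('pics/side0.png');b=cv2.imread('pics/top0.png')
cv2.imwrite('pics/both0.png',cv2.resize(np.vstack([a,b]),(400,600)) if 0 else np.hstack([cv2.resize(a,(400,300)),cv2.resize(b,(400,300))]))"
```

```text
(no output)
```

View pics/side0.png

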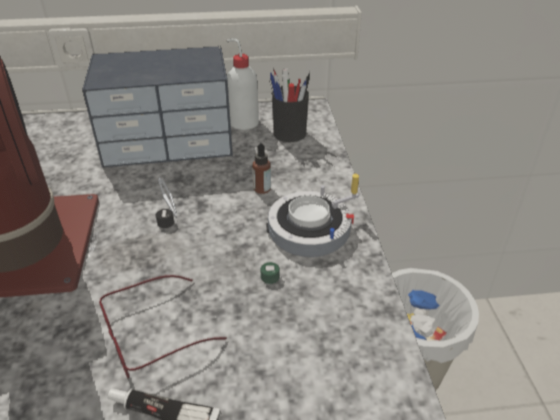

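View pics/top0.png

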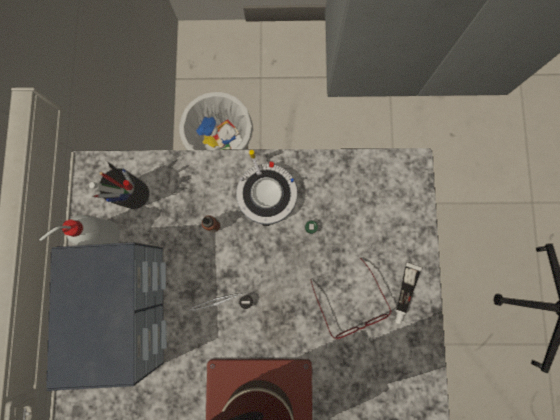

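The stand is at about (310,222) in the side picture and (267,193) in the top one. In the side view the knob is at (355,184), the red tab at (350,217) and the blue post at (332,234). Next I'll measure these from colour blobs.

```bash
cat >> h.py <<'E'
HUE={'blue':(100,130,110),'red':(0,8,120),'yellow':(20,34,110)}
def blobs(p,win=45,c=None):
    """sub-pixel centroids of coloured parts near the stand"""
    img=p['img']; hsv=cv2.cvtColor(img,cv2.COLOR_BGR2HSV).astype(int); out={}
    r,cc=np.mgrid[:420,:560]
    near=(abs(cc-c[0])<65)&(abs(r-c[1])<win)
    for n,(a,b,s) in HUE.items():
        h=hsv[...,0]; m=((h>=a)&(h<=b))|((n=='red')&(h>172))
        w=np.where(m&near&(hsv[...,1]>s)&(hsv[...,2]>50),hsv[...,1]*hsv[...,2]/65025.,0)
        if w.sum()>0: out[n]=(float((w*cc).sum()/w.sum()),float((w*r).sum()/w.sum()),int((w>0).sum()))
    return out
def ray(p,u,v,z):
    T=np.array(p['extrinsics']); f=210/np.tan(np.radians(p['vertical_fov']/2))
    d=T[:3,:3]@[(u-p['cx'])/f,(v-p['cy'])/f,1]; o=T[:3,3]
    return (o+d*(z-o[2])/d[2])[:2]
def proj(p,X):
    T=np.array(p['extrinsics']); f=210/np.tan(np.radians(p['vertical_fov']/2))
    q=(np.atleast_2d(X)-T[:3,3])@T[:3,:3]
    return np.c_[f*q[:,0]/q[:,2]+p['cx'],f*q[:,1]/q[:,2]+p['cy']]
E
python3 - <<'E'
from h import *
ctr={'side':(320,215),'top':(267,185)}
Z={'blue':.043,'red':.035,'yellow':.070}
for c in ctr:
    p=optics.capture(c); b=blobs(p,c=ctr[c])
    for n in b: print(c,n,np.round(b[n],2),np.round(ray(p,*b[n][:2],Z[n]),4))
    for n,z in [('dish_mid',.043),('ring',.03),('light_stand',.03)]:
        r=optics.regions_of(n,p)
        if r:
            m=r[0]['pixels'].astype(np.uint8); k=max(cv2.findContours(m,0,1)[0],key=cv2.contourArea)
            e=cv2.fitEllipse(cv2.convexHull(k)); print(c,n,np.round(e[0],1),np.round(e[1],1),np.round(ray(p,*e[0],z),4))
    u,v=map(int,ctr[c]); im=p['img'][v-60:v+60,u-75:u+75]
    cv2.imwrite(f'pics/crop_{c}.png',cv2.resize(im,None,fx=5,fy=5,interpolation=cv2.INTER_CUBIC))
E
```

```text
side blue [331.61 231.09  25.  ] [ 0.5113 -0.07  ]
side red [349.65 215.95  21.  ] [ 0.5502 -0.0269]
side yellow [354.67 182.67  91.  ] [0.5653 0.0177]
side dish_mid [308.4 210.4] [30.6 41.2] [ 0.4823 -0.0146]
side ring [308.7 210.1] [30.3 41.6] [0.4856 0.0017]
side light_stand [317.5 212.6] [ 78.8 107.5] [ 0.4994 -0.0066]
top blue [249.08 155.24  24.  ] [0.5705 0.0232]
top red [266.18 169.05  28.  ] [ 0.5397 -0.0157]
top yellow [225.8  146.63 107.  ] [0.5827 0.0727]
top dish_mid [266.5 192. ] [27.8 28.4] [ 0.4843 -0.0169]
top ring [266.5 191.8] [29.2 29.3] [ 0.4873 -0.0163]
top light_stand [265.6 188.4] [59.7 76. ] [ 0.4954 -0.0143]
```

View pics/crop_side.png

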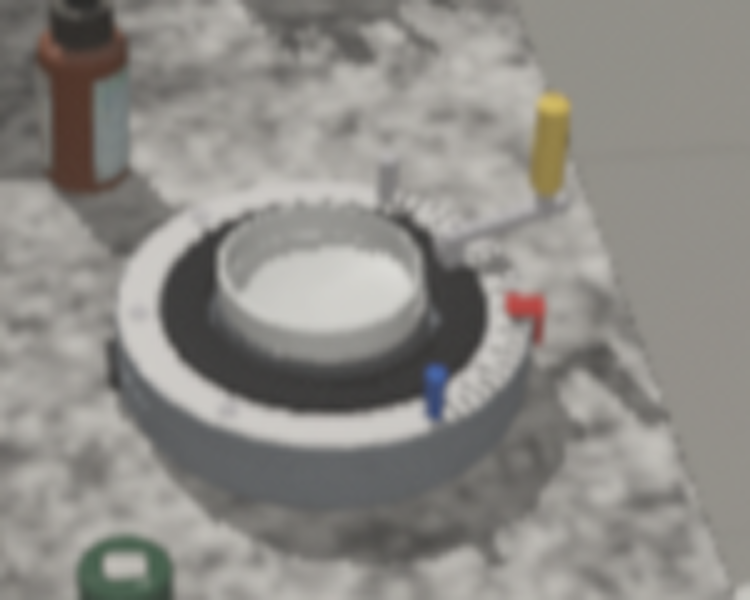

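View pics/crop_top.png

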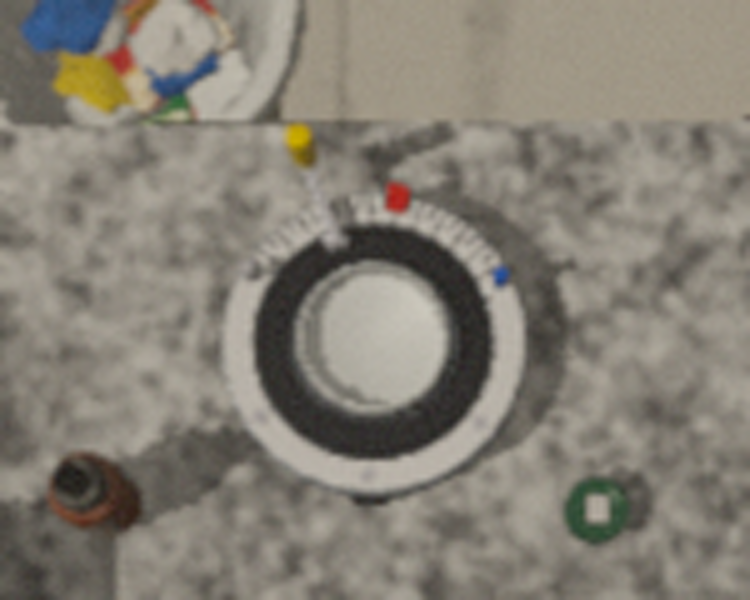

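In the side crop (5x) the lever points to the knob at (550,145), the red tab is at (525,312), the blue post at (435,392) and the steel post at (388,180). In the top crop the knob is at (299,143), the tab at (397,198), the blue post at (501,275) and the steel post at (257,270), with the ring centred near (374,342). Next I'll fit a joint model of the stand.

```bash
cat >> h.py <<'E'
from scipy.optimize import least_squares
def blobs2(p,cam):
    """restrict the top view to the worktop (bin outside)"""
    q=dict(p); im=p['img'].copy()
    if cam=='top': im[:149]=0; im[:,:240]=0
    q['img']=im
    return blobs(q,c={'side':(330,210),'top':(275,185)}[cam])
def fit(obs):
    """obs: list of (picture, {feature:(u,v)}). params x,y,yaw,lever,tab, then pixel bias per camera"""
    def pts(q):
        x,y,w,l,t=q[:5]; P=lambda r,a,z:[x+r*np.cos(a),y+r*np.sin(a),z]
        return {'blue':P(.064,w-1.1,.043),'steel':P(.064,w+1.1,.050),'bluetop':P(.064,w-1.1,.050),
                'red':P(.067,t,.035),'yellow':P(.086,l,.070),'knobtop':P(.086,l,.088),
                'ring':P(0,0,.035),'lev':P(.066,l,.043)}
    def res(q):
        X=pts(q); e=list(q[5:]/1.5)
        for i,(p,o) in enumerate(obs):
            for n,uv in o.items(): e+=list((proj(p,X[n])[0]+q[5+2*i:7+2*i]-uv)/.5)
        return np.array(e)
    s=least_squares(res,np.r_[.487,-.016,0,.4,-.15,np.zeros(2*len(obs))],loss='soft_l1')
    C=np.linalg.pinv(s.jac.T@s.jac)
    return s.x,np.sqrt(np.diag(C)),np.round(res(s.x)*.5,1)
E
python3 - <<'E'
from h import *
S=optics.capture('side');T=optics.capture('top')
bs=blobs2(S,'side');bt=blobs2(T,'top');print(bs,bt)
o1={k:bs[k][:2] for k in ('blue','red','yellow')}; o2={k:bt[k][:2] for k in ('red',)}
o1['steel']=(245+387/5,155+165/5); o1['ring']=(245+324/5,155+308/5)
o2.update(bluetop=(192+502/5,125+273/5),steel=(192+257/5,125+268/5),ring=(192+373.5/5,125+341.5/5),knobtop=(192+299/5,125+135/5))
x,sd,r=fit([(S,o1),(T,o2)]); print(np.round(x,4),np.round(sd,4));print(r)
print('deg',np.degrees(x[2:5]),'tab from blue rad',x[4]-x[2]+1)
E
```

```text
{'blue': (331.6072040829358, 231.0806762976535, 25), 'red': (349.64552436997275, 215.94242152123658, 21), 'yellow': (354.63744328327954, 182.74634448210145, 90)} {'blue': (291.7474287880942, 179.61709085738661, 6), 'red': (270.9226577787208, 164.0209335290096, 23), 'yellow': (251.39504436566554, 152.84825148033735, 41)}
[ 0.4837 -0.0177 -0.0336  0.3711 -0.1267  0.0828  0.1936  0.212  -0.0115] [0.0021 0.0028 0.0101 0.0142 0.0207 1.2208 1.0391 1.16   0.9171]
[ 0.   0.1  0.1 -0.   0.4  2.6 -0.  -0.1 -0.2  1.6  0.2 -1.  -0.3 -1.2
  0.   0.6  0.2  0.  -1.3 -0.3  0.5 -0.4 -0.1  0.1]
deg [-1.92480669 21.26470758 -7.25914927] tab from blue rad 0.9068981585179813
```

carry_out([
  {"grip":-0.2,"tx":24,"ty":-30,"tz":0,"turn":0},
  {"grip":-0.2,"tx":24,"ty":-30,"tz":0,"turn":0},
  {"grip":-0.2,"tx":24,"ty":-30,"tz":0,"turn":0},
  {"grip":-0.2,"tx":24,"ty":-30,"tz":0,"turn":0},
  {"grip":-0.2,"tx":24,"ty":-30,"tz":0,"turn":0},
  {"grip":-0.2,"tx":24,"ty":-30,"tz":0,"turn":0},
  {"grip":-0.2,"tx":24,"ty":-30,"tz":0,"turn":0},
  {"grip":-0.2,"tx":24,"ty":-30,"tz":0,"turn":0},
])

```text
clock: 2.2
position: [0.2882, -0.3481, 0.2338]
orientation: [[0.969, 0.248, 0.0], [0.248, -0.969, -0.001], [0.0, 0.001, -1.0]]
force: [0.7, -0.7, 0.4]
grip_width: 0.422
grip_force: 0.0
```

carry_out([
  {"grip":-0.2,"tx":30,"ty":-24,"tz":0,"turn":0},
  {"grip":-0.2,"tx":30,"ty":-24,"tz":0,"turn":0},
  {"grip":-0.2,"tx":30,"ty":-24,"tz":0,"turn":0},
  {"grip":-0.2,"tx":30,"ty":-24,"tz":0,"turn":0},
  {"grip":-0.2,"tx":30,"ty":-24,"tz":0,"turn":0},
  {"grip":-0.2,"tx":30,"ty":-24,"tz":0,"turn":0},
  {"grip":-0.2,"tx":30,"ty":-24,"tz":0,"turn":0},
  {"grip":-0.2,"tx":30,"ty":-24,"tz":0,"turn":0},
])

```text
clock: 3.0
position: [0.4734, -0.1026, 0.2339]
orientation: [[0.969, 0.248, 0.001], [0.248, -0.969, -0.0], [0.001, 0.001, -1.0]]
force: [0.6, -0.8, 0.4]
grip_width: 0.401
grip_force: 0.0
```

carry_out([
  {"grip":-0.2,"tx":26,"ty":-20,"tz":0,"turn":0},
  {"grip":-0.2,"tx":26,"ty":-20,"tz":0,"turn":0},
  {"grip":-0.2,"tx":26,"ty":-20,"tz":0,"turn":0},
  {"grip":-0.2,"tx":20,"ty":-18,"tz":0,"turn":0},
  {"grip":-0.2,"tx":14,"ty":-10,"tz":0,"turn":0},
  {"grip":-0.2,"tx":6,"ty":-5,"tz":0,"turn":-6},
  {"grip":-0.2,"tx":0,"ty":0,"tz":20,"turn":0},
  {"grip":-0.2,"tx":0,"ty":0,"tz":20,"turn":0},
])

```text
clock: 3.8
position: [0.5643, 0.0159, 0.1935]
orientation: [[0.937, 0.349, 0.001], [0.349, -0.937, 0.0], [0.001, 0.0, -1.0]]
force: [0.2, -0.7, -0.4]
grip_width: 0.402
grip_force: 0.0
```

Run:
```python
from h import *
ims=[]
for c,(u,v) in {'side':(320,190),'top':(267,170)}.items():
    p=optics.capture(c); ims.append(cv2.resize(p['img'][v-75:v+75,u-50:u+50],None,fx=4,fy=4,interpolation=2))
    print(proj(p,status.get_state()['position']))
cv2.imwrite('pics/a.png',np.hstack(ims))
```

```text
[[359.76967598 121.4216935 ]]
[[245.47762849 136.79719727]]
```

View pics/a.png

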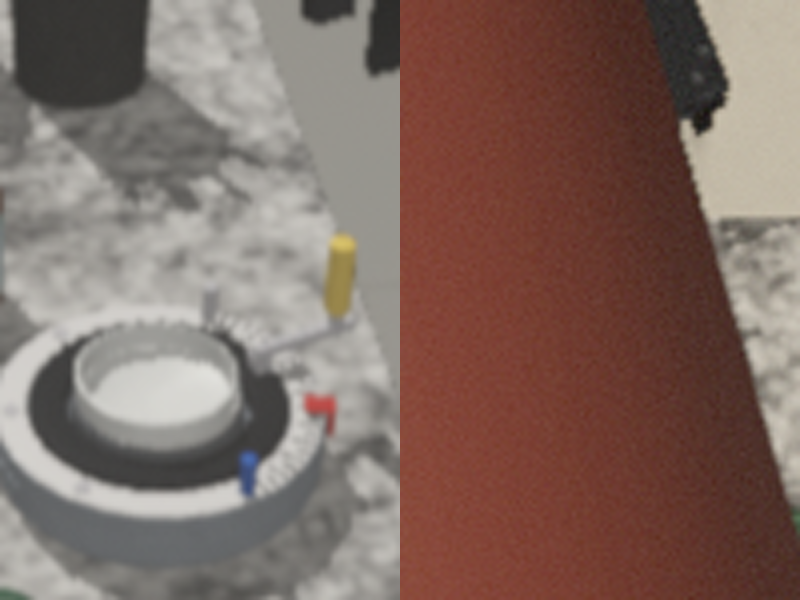

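The side crop shows the fingertips above the knob at (325,15) and (385,65), straddling it. The arm blocks the top view. I'll descend.

carry_out([
  {"grip":-0.2,"tx":0,"ty":0,"tz":20,"turn":0},
  {"grip":-0.2,"tx":0,"ty":0,"tz":20,"turn":0},
  {"grip":-0.2,"tx":0,"ty":0,"tz":20,"turn":0},
  {"grip":-0.2,"tx":0,"ty":0,"tz":17,"turn":0},
  {"grip":-0.2,"tx":0,"ty":0,"tz":15,"turn":0},
  {"grip":-0.2,"tx":0,"ty":0,"tz":15,"turn":0},
  {"grip":-0.2,"tx":0,"ty":0,"tz":10,"turn":0},
  {"grip":-0.2,"tx":0,"ty":0,"tz":0,"turn":0},
])

```text
clock: 4.7
position: [0.5631, 0.0153, 0.0753]
orientation: [[0.937, 0.348, -0.002], [0.348, -0.937, 0.0], [-0.002, -0.001, -1.0]]
force: [1.2, 0.0, 1.2]
grip_width: 0.399
grip_force: 0.0
```

Run:
```python
from h import *
p=optics.capture('side'); print(blobs2(p,'side')); s=status.get_state(); print(s['position'],s['force'])
cv2.imwrite('pics/b.png',cv2.resize(p['img'][110:260,230:430],None,fx=4,fy=4,interpolation=2))
```

```text
{'blue': (331.60241706519525, 231.09626326487125, 25), 'red': (349.6666742493175, 216.00562849343558, 17), 'yellow': (353.2706465703921, 182.49772857455537, 49)}
[0.5636245  0.01546342 0.07628136] [0.45859714 1.35904578 0.85958349]
```

View pics/b.png

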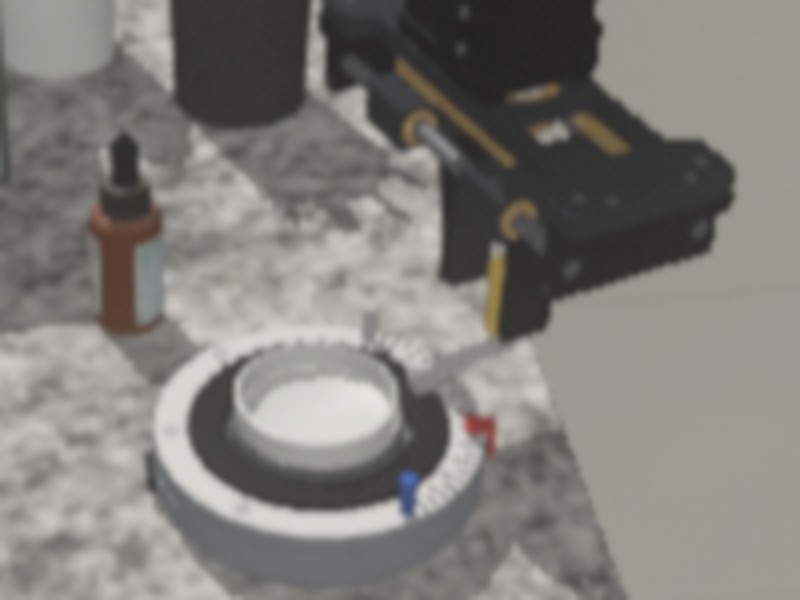

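```bash
cat >> h.py <<'E'
def rows(phis,ths,p0,th0,off,ctr=(.4845,-.0168),R=.086):
    """shifts in tool x,y (mm) and turns; off = TCP ahead of knob along tool +y (mm; + pushes cw)"""
    p=np.array(p0[:2]);th=th0
    for f,t in zip(phis,ths):
        f_,t_=np.radians([f,t]); y=np.array([np.sin(t_),-np.cos(t_)])
        q=np.array(ctr)+R*np.array([np.cos(f_),np.sin(f_)])+off/1000*y
        a=np.radians(th); d=(q-p)*1000
        print(round(float(d@[np.cos(a),np.sin(a)]),1),round(float(d@[np.sin(a),-np.cos(a)]),1),round(float(th-t),1),'| phi',round(float(f),1))
        p=q;th=t
E
python3 - <<'E'
from h import *
s=status.get_state();th=np.degrees(np.arctan2(s['orientation'][1,0],s['orientation'][0,0]))
f=np.r_[23,22,np.linspace(19,-54,22)]
rows(f,np.interp(f,[-59,22],[-45,20.4]),[.5637,.0155],th,11)
E
```

```text
0.4 9.8 -0.0 | phi 23.0
0.1 1.5 0.0 | phi 22.0
-0.5 4.5 2.4 | phi 19.0
-0.6 5.2 2.8 | phi 15.5
-0.7 5.2 2.8 | phi 12.0
-0.7 5.2 2.8 | phi 8.6
-0.8 5.2 2.8 | phi 5.1
-0.8 5.2 2.8 | phi 1.6
-0.9 5.2 2.8 | phi -1.9
-1.0 5.2 2.8 | phi -5.3
-1.0 5.2 2.8 | phi -8.8
-1.1 5.2 2.8 | phi -12.3
-1.2 5.2 2.8 | phi -15.8
-1.2 5.2 2.8 | phi -19.2
-1.3 5.2 2.8 | phi -22.7
-1.3 5.1 2.8 | phi -26.2
-1.4 5.1 2.8 | phi -29.7
-1.5 5.1 2.8 | phi -33.1
-1.5 5.1 2.8 | phi -36.6
-1.6 5.1 2.8 | phi -40.1
-1.6 5.1 2.8 | phi -43.6
-1.7 5.1 2.8 | phi -47.0
-1.8 5.1 2.8 | phi -50.5
-1.8 5.0 2.8 | phi -54.0
```

carry_out([
  {"grip":-0.2,"tx":0.2,"ty":5,"tz":0,"turn":0},
  {"grip":-0.2,"tx":0.2,"ty":5,"tz":0,"turn":0},
  {"grip":-0.2,"tx":0,"ty":1.5,"tz":0,"turn":0},
  {"grip":-0.2,"tx":-0.5,"ty":4.5,"tz":0,"turn":2.4},
  {"grip":-0.2,"tx":-0.6,"ty":5.2,"tz":0,"turn":2.8},
  {"grip":-0.2,"tx":-0.7,"ty":5.2,"tz":0,"turn":2.8},
  {"grip":-0.2,"tx":-0.7,"ty":5.2,"tz":0,"turn":2.8},
  {"grip":-0.2,"tx":-0.8,"ty":5.2,"tz":0,"turn":2.8},
])

```text
clock: 5.55
position: [0.5719, -0.0205, 0.077]
orientation: [[0.993, 0.116, 0.001], [0.116, -0.993, 0.0], [0.001, -0.0, -1.0]]
force: [0.5, 0.4, 0.5]
grip_width: 0.399
grip_force: 0.4
```

Run:
```python
from h import *
p,o=tips('side',['knob_mid','lever_mark','ring_centre'],'c.png'); print(blobs2(p,'side')); s=status.get_state(); print(s['position'],s['force'])
```

```text
side knob_mid [ 0.5682 -0.0091  0.067 ] 0.87
side lever_mark [ 0.5502 -0.0089  0.0432] 0.81
side ring_centre [ 0.4837 -0.0147  0.0383] 0.66
{'blue': (331.6523227803313, 231.1018272967493, 24), 'red': (349.4315383545671, 215.84557085245447, 21), 'yellow': (359.746091222279, 191.02262807665605, 82)}
[ 0.57160282 -0.02051341  0.07675123] [0.41987678 0.34397425 0.12333166]
```

carry_out([
  {"grip":-0.2,"tx":-0.8,"ty":5.2,"tz":0,"turn":2.8},
  {"grip":-0.2,"tx":-0.9,"ty":5.2,"tz":0,"turn":2.8},
  {"grip":-0.2,"tx":-1,"ty":5.2,"tz":0,"turn":2.8},
  {"grip":-0.2,"tx":-1,"ty":5.2,"tz":0,"turn":2.8},
  {"grip":-0.2,"tx":-1.1,"ty":5.2,"tz":0,"turn":2.8},
  {"grip":-0.2,"tx":-1.2,"ty":5.2,"tz":0,"turn":2.8},
  {"grip":-0.2,"tx":-1.2,"ty":5.2,"tz":0,"turn":2.8},
  {"grip":-0.2,"tx":-1.3,"ty":5.2,"tz":0,"turn":2.8},
])

```text
clock: 6.55
position: [0.5611, -0.0607, 0.0768]
orientation: [[0.963, -0.27, 0.001], [-0.27, -0.963, 0.0], [0.0, -0.001, -1.0]]
force: [2.0, 0.9, -0.2]
grip_width: 0.399
grip_force: 0.4
```

carry_out([
  {"grip":-0.2,"tx":-1.3,"ty":5.1,"tz":0,"turn":2.8},
  {"grip":-0.2,"tx":-1.4,"ty":5.1,"tz":0,"turn":2.8},
  {"grip":-0.2,"tx":-1.5,"ty":5.1,"tz":0,"turn":2.8},
  {"grip":-0.2,"tx":-1.5,"ty":5.1,"tz":0,"turn":2.8},
  {"grip":-0.2,"tx":-1.6,"ty":5.1,"tz":0,"turn":2.8},
  {"grip":-0.2,"tx":-1.6,"ty":5.1,"tz":0,"turn":2.8},
  {"grip":-0.2,"tx":-1.7,"ty":5.1,"tz":0,"turn":2.8},
  {"grip":-0.2,"tx":0,"ty":0,"tz":0,"turn":0},
])

```text
clock: 7.35
position: [0.5366, -0.0894, 0.0767]
orientation: [[0.817, -0.577, -0.0], [-0.577, -0.817, -0.0], [0.0, 0.0, -1.0]]
force: [0.1, -0.1, -0.1]
grip_width: 0.4
grip_force: 0.0
```

Run:
```python
from h import *
p,o=tips('side',['knob_mid','lever_mark','ring_centre'],'c.png'); s=status.get_state(); print(s['position'],s['force'],s['grip_force'],s['joints'])
cv2.imwrite('pics/d.png',cv2.resize(p['img'][140:260,260:410],None,fx=5,fy=5,interpolation=2))
```

```text
side knob_mid None
side lever_mark [ 0.5324 -0.0638  0.0446] 0.87
side ring_centre [ 0.4827 -0.0142  0.0331] 0.63
[ 0.53700317 -0.088868    0.07657817] [-0.40225634  0.21188093 -0.1088883 ] 0.0 [  25.85026304   16.7909735   -24.23226643  107.81511932    8.11166499
   57.05913763 -127.01548522]
```

View pics/d.png

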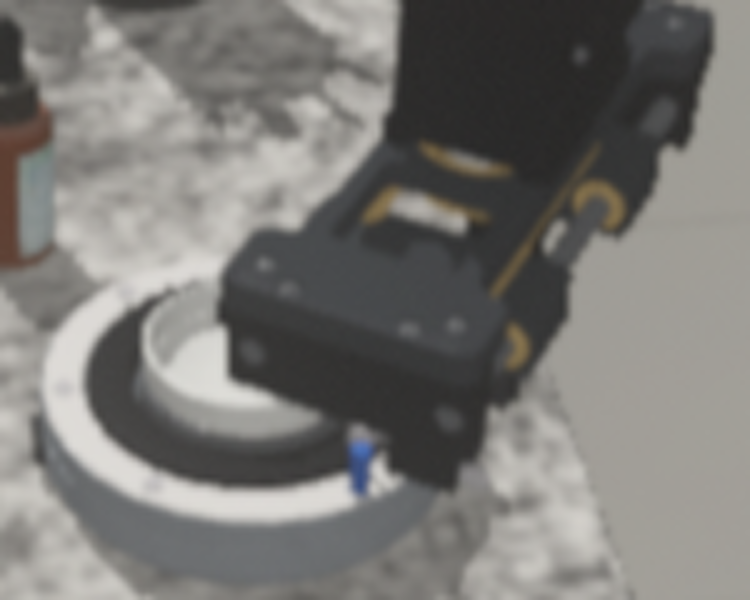

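The lever arm is close to the blue post, which is at (360,465) in the crop; the gripper hides the knob. I'll continue slowly without turning, because joint 7 is nearing its limit.

carry_out([
  {"grip":-0.2,"tx":-0.6,"ty":2,"tz":0,"turn":0},
  {"grip":-0.2,"tx":-0.6,"ty":2,"tz":0,"turn":0},
  {"grip":-0.2,"tx":-0.6,"ty":2,"tz":0,"turn":0},
  {"grip":-0.2,"tx":-0.6,"ty":2,"tz":0,"turn":0},
  {"grip":-0.2,"tx":-0.7,"ty":2,"tz":0,"turn":0},
  {"grip":-0.2,"tx":-0.7,"ty":2,"tz":0,"turn":0},
  {"grip":-0.2,"tx":-0.7,"ty":2,"tz":0,"turn":0},
  {"grip":-0.2,"tx":0,"ty":0,"tz":0,"turn":0},
])

```text
clock: 8.35
position: [0.5247, -0.0983, 0.0765]
orientation: [[0.817, -0.577, -0.0], [-0.577, -0.817, -0.0], [-0.0, 0.0, -1.0]]
force: [-0.3, -0.2, -0.3]
grip_width: 0.405
grip_force: 0.0
```

carry_out([
  {"grip":-0.2,"tx":-0.4,"ty":1,"tz":0,"turn":0},
  {"grip":-0.2,"tx":0,"ty":0,"tz":0,"turn":0},
  {"grip":-0.2,"tx":-0.4,"ty":1,"tz":0,"turn":0},
  {"grip":-0.2,"tx":0,"ty":0,"tz":0,"turn":0},
  {"grip":-0.2,"tx":-0.4,"ty":1,"tz":0,"turn":0},
  {"grip":-0.2,"tx":0,"ty":0,"tz":0,"turn":0},
  {"grip":-0.2,"tx":-0.4,"ty":1,"tz":0,"turn":0},
  {"grip":-0.2,"tx":0,"ty":0,"tz":0,"turn":0},
])

```text
clock: 9.15
position: [0.5222, -0.0999, 0.0768]
orientation: [[0.817, -0.577, 0.002], [-0.577, -0.817, 0.001], [0.001, -0.001, -1.0]]
force: [4.1, 2.4, -2.2]
grip_width: 0.397
grip_force: 2.3
```

carry_out([
  {"grip":-0.2,"tx":-0.3,"ty":1,"tz":0,"turn":0},
  {"grip":-0.2,"tx":0,"ty":0,"tz":0,"turn":0},
  {"grip":-0.2,"tx":0,"ty":0,"tz":0,"turn":0},
  {"grip":-0.2,"tx":-0.3,"ty":0.6,"tz":0,"turn":0},
  {"grip":-0.2,"tx":0,"ty":0,"tz":0,"turn":0},
  {"grip":-0.2,"tx":0,"ty":0,"tz":0,"turn":0},
  {"grip":-0.2,"tx":0,"ty":0,"tz":0,"turn":0},
  {"grip":-0.2,"tx":0,"ty":0,"tz":0,"turn":0},
])

```text
clock: 9.95
position: [0.522, -0.1001, 0.0773]
orientation: [[0.817, -0.576, 0.004], [-0.576, -0.817, 0.001], [0.003, -0.003, -1.0]]
force: [8.0, 5.4, -1.6]
grip_width: 0.396
grip_force: 4.3
```

Run:
```python
from h import *
p,o=tips('side',['knob_mid','lever_mark','ring_centre','tab_mark']); s=status.get_state(); print(s['position'],s['force'],s['grip_force'],s['joints'][6],s['grip_width'])
cv2.imwrite('pics/e.png',cv2.resize(p['img'][200:260,280:380],None,fx=8,fy=8,interpolation=2))
```

```text
side knob_mid [ 0.5261 -0.0903  0.0675] 0.78
side lever_mark [ 0.5194 -0.0726  0.0433] 0.87
side ring_centre [ 0.4834 -0.0146  0.0324] 0.75
side tab_mark None
[ 0.52203367 -0.10003442  0.07731103] [ 8.32761321  5.07167597 -2.40841802] 4.323186711408198 -125.05913877135039 0.400525700224213
```

View pics/e.png

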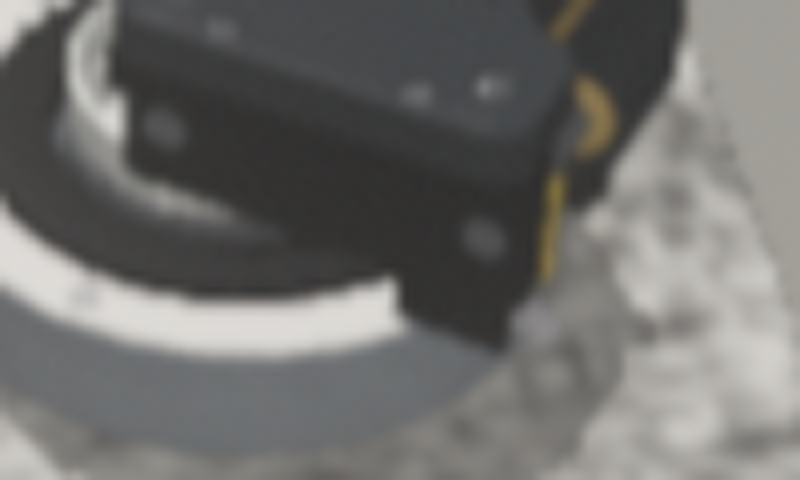

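At the stop: force rose to 10 N with no further travel, and the computed knob angle of -59.2° matches the model. Now I'll back off.

carry_out([
  {"grip":-0.2,"tx":0.3,"ty":-3,"tz":0,"turn":0},
  {"grip":-0.2,"tx":0.5,"ty":-3,"tz":0,"turn":0},
  {"grip":-0.2,"tx":0.5,"ty":-3,"tz":0,"turn":0},
  {"grip":-0.2,"tx":0.5,"ty":-3,"tz":0,"turn":0},
  {"grip":-0.2,"tx":0,"ty":0,"tz":0,"turn":0},
  {"grip":-0.2,"tx":0,"ty":0,"tz":0,"turn":0},
  {"grip":-0.2,"tx":0,"ty":0,"tz":0,"turn":0},
  {"grip":-0.2,"tx":0,"ty":0,"tz":0,"turn":0},
])

```text
clock: 11.0
position: [0.5283, -0.0927, 0.0766]
orientation: [[0.817, -0.577, -0.0], [-0.577, -0.817, -0.0], [-0.0, 0.0, -1.0]]
force: [-0.3, 0.0, 0.2]
grip_width: 0.398
grip_force: 0.0
```

Run:
```python
from h import *
s=status.get_state();th=np.degrees(np.arctan2(s['orientation'][1,0],s['orientation'][0,0]));print(s['position'],th,s['force'])
p,o=tips('side',['lever_mark'])
f=np.r_[-61,-59,np.linspace(-57,-15,14)]
rows(f,np.interp(f,[-59,-15],[th,-12]),s['position'],th,-11.5)
```

```text
[ 0.52833904 -0.09274443  0.07655042] -35.24198314617703 [-0.26859225  0.02677044  0.21055625]
side lever_mark [ 0.5177 -0.0721  0.0442] 0.71
-2.2 -10.9 0.0 | phi -61.0
1.3 -2.7 0.0 | phi -59.0
0.9 -2.8 -1.1 | phi -57.0
1.4 -4.5 -1.7 | phi -53.8
1.3 -4.6 -1.7 | phi -50.5
1.2 -4.6 -1.7 | phi -47.3
1.0 -4.6 -1.7 | phi -44.1
0.9 -4.7 -1.7 | phi -40.8
0.8 -4.7 -1.7 | phi -37.6
0.7 -4.7 -1.7 | phi -34.4
0.5 -4.8 -1.7 | phi -31.2
0.4 -4.8 -1.7 | phi -27.9
0.3 -4.8 -1.7 | phi -24.7
0.2 -4.8 -1.7 | phi -21.5
0.0 -4.8 -1.7 | phi -18.2
-0.1 -4.8 -1.7 | phi -15.0
```

carry_out([
  {"grip":-0.2,"tx":-1,"ty":-5.5,"tz":0,"turn":0},
  {"grip":-0.2,"tx":-1.2,"ty":-5.4,"tz":0,"turn":0},
  {"grip":-0.2,"tx":1.3,"ty":-2.7,"tz":0,"turn":0},
  {"grip":-0.2,"tx":0.9,"ty":-2.8,"tz":0,"turn":-1.1},
  {"grip":-0.2,"tx":1.4,"ty":-4.5,"tz":0,"turn":-1.7},
  {"grip":-0.2,"tx":1.3,"ty":-4.6,"tz":0,"turn":-1.7},
  {"grip":-0.2,"tx":1.2,"ty":-4.6,"tz":0,"turn":-1.7},
  {"grip":-0.2,"tx":1,"ty":-4.6,"tz":0,"turn":-1.7},
])

```text
clock: 11.9
position: [0.5521, -0.0662, 0.0766]
orientation: [[0.889, -0.457, 0.0], [-0.457, -0.889, -0.0], [0.0, 0.0, -1.0]]
force: [1.2, -0.5, -0.5]
grip_width: 0.4
grip_force: 0.6
```

carry_out([
  {"grip":-0.2,"tx":0.9,"ty":-4.7,"tz":0,"turn":-1.7},
  {"grip":-0.2,"tx":0.8,"ty":-4.7,"tz":0,"turn":-1.7},
  {"grip":-0.2,"tx":0.7,"ty":-4.7,"tz":0,"turn":-1.7},
  {"grip":-0.2,"tx":0.5,"ty":-4.8,"tz":0,"turn":-1.7},
  {"grip":-0.2,"tx":0.4,"ty":-4.8,"tz":0,"turn":-1.7},
  {"grip":-0.2,"tx":0.3,"ty":-4.8,"tz":0,"turn":-1.7},
  {"grip":-0.2,"tx":0.1,"ty":-2.4,"tz":0,"turn":-1.7},
  {"grip":-0.2,"tx":0,"ty":0,"tz":0,"turn":0},
])

```text
clock: 12.7
position: [0.5669, -0.0384, 0.0765]
orientation: [[0.965, -0.264, -0.0], [-0.264, -0.965, 0.001], [-0.0, -0.0, -1.0]]
force: [0.2, -0.0, -0.4]
grip_width: 0.398
grip_force: 0.0
```

Run:
```python
from h import *
s=status.get_state();th=np.degrees(np.arctan2(s['orientation'][1,0],s['orientation'][0,0]));print(s['position'],th,s['force'],s['grip_width'])
t=np.radians(th);k=s['position'][:2]+.0115*np.array([np.sin(t),-np.cos(t)])-np.array([.4845,-.0168]);print('phi',np.degrees(np.arctan2(k[1],k[0])),np.hypot(*k))
p,o=tips('side',['knob_mid','lever_mark','ring_centre','tab_mark'])
cv2.imwrite('pics/f.png',cv2.resize(p['img'][170:260,280:400],None,fx=6.5,fy=6.5,interpolation=2))
```

```text
[ 0.56686653 -0.03844006  0.07652713] -15.3002145234454 [ 0.17098568 -0.00084649 -0.38535643] 0.39812458424450714
phi -22.421103523268904 0.08581941739084714
side knob_mid [ 0.5618 -0.0459  0.0695] 0.82
side lever_mark [ 0.5502 -0.0251  0.0381] 0.66
side ring_centre [ 0.4833 -0.0149  0.0346] 0.69
side tab_mark [ 0.5499 -0.029   0.038 ] 0.44
```

View pics/f.png

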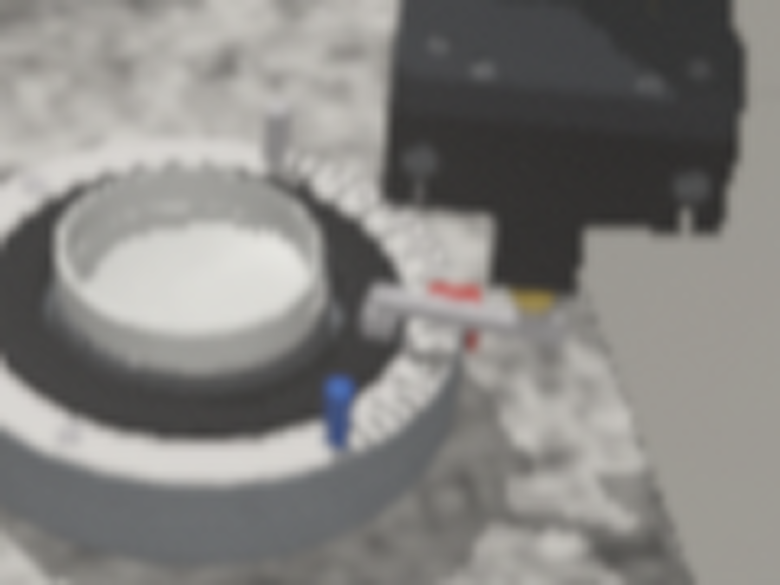

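The lever lies across the lower part of the red tab in the image, at about (455,303) in the crop. With parallax that puts it just short of the tab. I'll refine the tab angle.

Run:
```python
from h import *
S=optics.capture('side');T=optics.capture('top')
A=lambda p,u,v,z,c:np.round([*(q:=ray(p,u,v,z)),np.degrees(np.arctan2(q[1]-c[1],q[0]-c[0])),1e3*np.hypot(q[0]-c[0],q[1]-c[1])],4)
c=(.4845,-.0168)
print('S tab',A(S,350.2,216.,.036,c),'S blue top',A(S,245+436/5,155+372/5,.05,c),'S steel top',A(S,245+388/5,155+165/5,.05,c),'S lever now',A(S,280+455/6.5,170+303/6.5,.046,c))
print('S cen',ray(S,245+324/5,155+308/5,.035),'T cen',ray(T,192+373.5/5,125+341.5/5,.035))
print('T tab',A(T,192+397/5,125+197/5,.036,c),'T blue',A(T,192+501/5,125+273/5,.05,c),'T steel',A(T,192+257/5,125+268/5,.05,c))
```

```text
S tab [ 5.50700e-01 -2.83000e-02 -9.85260e+00  6.72029e+01] S blue top [  0.5111  -0.0739 -65.0425  62.9838] S steel top [5.14200e-01 3.49000e-02 6.00601e+01 5.96072e+01] S lever now [ 5.46800e-01 -4.15000e-02 -2.16107e+01  6.69861e+01]
S cen [ 0.48385329 -0.02138761] T cen [ 0.48285057 -0.01703892]
T tab [ 5.50400e-01 -2.77000e-02 -9.43100e+00  6.67538e+01] T blue [  0.5109  -0.0752 -65.6805  64.1025] T steel [5.14000e-01 3.48000e-02 6.02563e+01 5.94611e+01]
```

Run:
```python
from h import *
s=status.get_state();th=np.degrees(np.arctan2(s['orientation'][1,0],s['orientation'][0,0]))
f=np.r_[-21.5,-20,-18.5,-17,-15.8,-14.8,-14,-13.3,-12.7,-12.2,-11.8,-11.4]
rows(f,np.interp(f,[-22,-12],[th,-10]),s['position'],th,-11.5)
```

```text
0.2 -2.2 -0.3 | phi -21.5
0.1 -2.2 -0.8 | phi -20.0
0.0 -2.2 -0.8 | phi -18.5
0.0 -2.2 -0.8 | phi -17.0
-0.0 -1.8 -0.7 | phi -15.8
-0.0 -1.5 -0.5 | phi -14.8
-0.0 -1.2 -0.4 | phi -14.0
-0.0 -1.0 -0.4 | phi -13.3
-0.0 -0.9 -0.3 | phi -12.7
-0.0 -0.7 -0.3 | phi -12.2
-0.0 -0.6 -0.1 | phi -11.8
0.0 -0.6 0.0 | phi -11.4
```

carry_out([
  {"grip":-0.2,"tx":0.2,"ty":-2.2,"tz":0,"turn":-0.3},
  {"grip":-0.2,"tx":0.1,"ty":-2.2,"tz":0,"turn":-0.8},
  {"grip":-0.2,"tx":0,"ty":-2.2,"tz":0,"turn":-0.8},
  {"grip":-0.2,"tx":0,"ty":-2.2,"tz":0,"turn":-0.8},
  {"grip":-0.2,"tx":0,"ty":-1.8,"tz":0,"turn":-0.7},
  {"grip":-0.2,"tx":0,"ty":-1.5,"tz":0,"turn":-0.5},
  {"grip":-0.2,"tx":0,"ty":-1.2,"tz":0,"turn":-0.4},
  {"grip":-0.2,"tx":0,"ty":-1,"tz":0,"turn":-0.4},
])

```text
clock: 13.85
position: [0.5706, -0.0253, 0.0766]
orientation: [[0.983, -0.186, 0.0], [-0.186, -0.983, 0.0], [0.0, -0.0, -1.0]]
force: [0.5, -1.2, 0.4]
grip_width: 0.398
grip_force: 0.4
```

carry_out([
  {"grip":-0.2,"tx":0,"ty":-0.9,"tz":0,"turn":-0.3},
  {"grip":-0.2,"tx":0,"ty":-0.7,"tz":0,"turn":-0.3},
  {"grip":-0.2,"tx":0,"ty":-0.6,"tz":0,"turn":0},
  {"grip":-0.2,"tx":0,"ty":-0.6,"tz":0,"turn":0},
  {"grip":-0.2,"tx":0,"ty":0,"tz":0,"turn":0},
  {"grip":-0.2,"tx":0,"ty":0,"tz":0,"turn":0},
  {"grip":-0.2,"tx":0,"ty":0,"tz":0,"turn":0},
  {"grip":-0.2,"tx":0,"ty":0,"tz":0,"turn":0},
])

```text
clock: 14.65
position: [0.5709, -0.0225, 0.0765]
orientation: [[0.984, -0.176, -0.0], [-0.176, -0.984, 0.0], [-0.0, -0.0, -1.0]]
force: [0.5, 0.6, -0.3]
grip_width: 0.4
grip_force: 0.0
```

carry_out([
  {"grip":-0.2,"tx":0,"ty":4,"tz":0,"turn":0},
  {"grip":-0.2,"tx":0,"ty":4,"tz":0,"turn":0},
  {"grip":-0.2,"tx":0,"ty":3.5,"tz":0,"turn":0},
  {"grip":-0.2,"tx":0,"ty":0,"tz":-10,"turn":0},
  {"grip":-0.2,"tx":0,"ty":0,"tz":-20,"turn":0},
  {"grip":-0.2,"tx":0,"ty":0,"tz":-20,"turn":0},
  {"grip":-0.2,"tx":0,"ty":0,"tz":-20,"turn":0},
  {"grip":-0.2,"tx":0,"ty":0,"tz":-20,"turn":0},
])

```text
clock: 15.45
position: [0.5691, -0.0339, 0.1682]
orientation: [[0.984, -0.176, 0.001], [-0.176, -0.984, 0.0], [0.001, -0.0, -1.0]]
force: [-0.3, -0.3, 0.2]
grip_width: 0.398
grip_force: 0.0
```

carry_out([
  {"grip":-0.2,"tx":0,"ty":40,"tz":0,"turn":0},
  {"grip":-0.2,"tx":0,"ty":40,"tz":0,"turn":0},
  {"grip":-0.2,"tx":0,"ty":40,"tz":0,"turn":0},
  {"grip":-0.2,"tx":0,"ty":40,"tz":0,"turn":0},
  {"grip":-0.2,"tx":0,"ty":40,"tz":0,"turn":0},
  {"grip":-0.2,"tx":0,"ty":40,"tz":0,"turn":0},
  {"grip":-0.2,"tx":0,"ty":40,"tz":0,"turn":0},
  {"grip":-0.2,"tx":0,"ty":0,"tz":0,"turn":0},
])

```text
clock: 16.25
position: [0.5171, -0.3167, 0.167]
orientation: [[0.983, -0.184, -0.001], [-0.184, -0.983, -0.003], [-0.0, 0.003, -1.0]]
force: [-0.5, -1.0, 0.3]
grip_width: 0.402
grip_force: 0.0
```

Run:
```python
from h import *
print(status.get_state()['position'])
ims=[]
for c,(u,v) in {'side':(345,210),'top':(267,172)}.items():
    p,_=tips(c,['knob_mid','lever_mark','tab_mark','ring_centre']); ims.append(cv2.resize(p['img'][v-36:v+36,u-25:u+25],None,fx=8,fy=8,interpolation=2))
cv2.imwrite('pics/g.png',np.hstack(ims))
```

```text
[ 0.51712421 -0.3166564   0.16699688]
side knob_mid None
side lever_mark [ 0.5508 -0.0296  0.0454] 0.96
side tab_mark [ 0.5471 -0.0269  0.0384] 0.36
side ring_centre [ 0.4821 -0.0143  0.033 ] 0.8
top knob_mid [ 0.5653 -0.0337  0.0729] 0.55
top lever_mark [ 0.5518 -0.0287  0.042 ] 0.72
top tab_mark None
top ring_centre [ 0.4897 -0.0162  0.0398] 0.84
```

View pics/g.png

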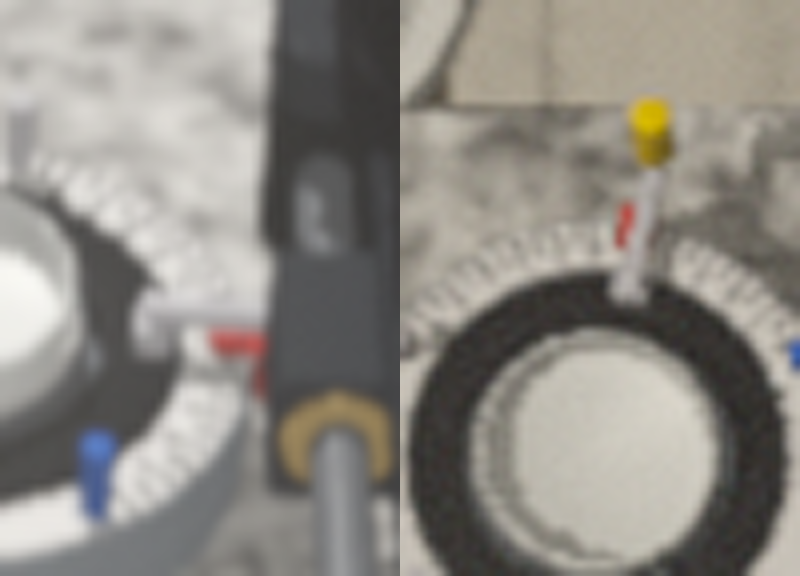

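In the top crop (right half) the lever covers the right part of the tab, leaving red visible at (625,225). It needs to go a few mm more counterclockwise, so I'll quantify that from the visible red fraction.

```bash
cat >> h.py <<'E'
def red(img):
    i=img.astype(float); w=np.clip(i[...,2]-np.maximum(i[...,0],i[...,1])-15,0,None)
    w=w[158:171,262:282]; return w
E
python3 - <<'E'
from h import *
a=red(cv2.imread('pics/top0.png')); p=optics.capture('top'); cv2.imwrite('pics/top1.png',p['img']); b=red(p['img'])
print(a.sum(0).astype(int)); print(b.sum(0).astype(int)); print(a.sum(1).astype(int)); print(b.sum(1).astype(int))
print(b.sum()/a.sum(), (a.sum(0)*np.arange(262,282)).sum()/a.sum())
E
```

```text
[  0   0   0   0   0   0   1 290 609 634 578 311   9   0   0   0   0   0
   0   0]
[  0   0   0   0   0   0   3 245 310  62   0   0   0   0   0   0   0   0
   0   0]
[  0   0   0 101 371 477 491 478 395 119   0   0   0]
[  0   0   0  51 148 138 121  89  70   3   0   0   0]
0.25493421052631576 271.01439144736844
```

Run:
```python
import cv2,numpy as np
a=cv2.imread('pics/top0.png').astype(int);b=cv2.imread('pics/top1.png').astype(int)
for v in range(155,175): print(v,a[v,265:281].mean(1).astype(int),'|',b[v,265:281].mean(1).astype(int))
for v in range(160,169): print(v,(b[v,265:281,2]-b[v,265:281,1]))
```

```text
155 [ 74  66  68  81  81  80  82  87  97  94  96 117 134 137 139 140] | [102 102 115 128 132 126 124 105  91  81  92 127 158 158 159 154]
156 [ 79  61  67  70  77  72  72  86 116 135 138 139 144 144 141 126] | [100 105 108 120 117 114 117 116 113 101 128 153 162 156 151 141]
157 [ 95  76  74  78  72  74  87 112 132 143 145 142 136 129 126 119] | [117 122 122 123 116 106 114 139 156 140 138 153 150 142 140 131]
158 [106  94  77  81  82 105 125 140 144 145 142 143 138 126 122 113] | [121 121 127 132 135 139 139 156 167 152 145 156 150 141 133 124]
159 [108  92  78  87  92 124 145 149 151 146 145 145 144 137 130 117] | [115 115 124 139 147 156 161 168 164 149 147 159 158 149 143 128]
160 [108  88  70  79  89 118 132 133 140 140 141 146 148 155 149 133] | [117 110 115 131 146 149 157 166 157 140 150 161 164 167 161 149]
161 [110 104  85  82  83  93 101 107 121 132 142 140 150 152 139 114] | [120 115 117 128 131 126 148 170 156 137 149 157 163 169 153 126]
162 [114 120 112  91  91  84  86  92 104 120 134 127 118 122 113  98] | [125 131 143 142 130 112 148 172 153 132 149 141 132 136 123 1
[... 1397 characters left out ...]
 49  44  43  48  40  49  38  39  44  49  49  61 102 145] | [ 56  55  51  94 117 123 124 117  60  46  45  49  58  76 117 161]
174 [45 49 50 48 40 51 48 50 44 44 46 43 43 39 56 89] | [52 55 54 60 64 71 81 76 53 53 50 49 50 51 55 98]
160 [6 5 3 5 7 8 7 5 4 8 6 6 6 4 6 7]
161 [ 4  5  6  4 24 48 24  6  4  6  6  6  5  6  6  6]
162 [  6   7   5   7  53 101  39   6   5   7   6   5   4   7   5   6]
163 [ 6  6  3  6 51 97 35  5  5  7  1  5  6  6  5  6]
164 [ 5  5  3 10 68 74 24  6  7 13  7  3  4  4  5  3]
165 [ 4  3  3 10 73 46  8  8 15  5  4  3  5  6  4  4]
166 [ 6  6  6 18 63 34  5  7 10  8  5  6  6  5  4  2]
167 [ 6  3  6  7 18 15  5  9 12  6  2  5  5  8  6  5]
168 [8 6 7 6 6 8 4 6 9 8 8 6 6 6 6 6]
```

The lever is about 1.3 mm (at 66 mm radius) short of the tab centre. I'll go back and push on by about 1.7 mm at the knob.

carry_out([
  {"grip":-0.2,"tx":0,"ty":-40,"tz":0,"turn":0},
  {"grip":-0.2,"tx":0,"ty":-40,"tz":0,"turn":0},
  {"grip":-0.2,"tx":0,"ty":-40,"tz":0,"turn":0},
  {"grip":-0.2,"tx":0,"ty":-40,"tz":0,"turn":0},
  {"grip":-0.2,"tx":0,"ty":-40,"tz":0,"turn":0},
  {"grip":-0.2,"tx":0,"ty":-40,"tz":0,"turn":0},
  {"grip":-0.2,"tx":0,"ty":-40,"tz":0,"turn":0},
  {"grip":-0.2,"tx":0,"ty":0,"tz":0,"turn":0},
])

```text
clock: 17.6
position: [0.5695, -0.0265, 0.1671]
orientation: [[0.986, -0.167, 0.001], [-0.167, -0.986, 0.003], [0.001, -0.003, -1.0]]
force: [-0.0, -0.3, -0.6]
grip_width: 0.399
grip_force: 0.0
```

Run:
```python
from h import *
s=status.get_state();print(s['position'],s['orientation'][:2,0],s['grip_width'])
```

```text
[ 0.56952593 -0.02654266  0.16709082] [ 0.98591897 -0.16722258] 0.39949328200827566
```

Run:
```python
from h import *
for i in range(4): optics.capture('side')
s=status.get_state();print(s['position'],s['orientation'][:2,0],s['clock'])
```

```text
[ 0.56888325 -0.03518044  0.16647127] [ 0.98418983 -0.1771168 ] 17.8
```

carry_out([
  {"grip":-0.2,"tx":0,"ty":0,"tz":20,"turn":0},
  {"grip":-0.2,"tx":0,"ty":0,"tz":20,"turn":0},
  {"grip":-0.2,"tx":0,"ty":0,"tz":20,"turn":0},
  {"grip":-0.2,"tx":0,"ty":0,"tz":20,"turn":0},
  {"grip":-0.2,"tx":0,"ty":0,"tz":10,"turn":0},
  {"grip":-0.2,"tx":0,"ty":0,"tz":0,"turn":0},
  {"grip":-0.2,"tx":0,"ty":0,"tz":0,"turn":0},
  {"grip":-0.2,"tx":0,"ty":0,"tz":0,"turn":0},
])

```text
clock: 18.6
position: [0.5697, -0.0342, 0.0777]
orientation: [[0.984, -0.176, 0.002], [-0.176, -0.984, -0.0], [0.002, -0.0, -1.0]]
force: [0.3, 1.1, -0.5]
grip_width: 0.401
grip_force: 0.0
```

carry_out([
  {"grip":-0.2,"tx":0,"ty":-3,"tz":0,"turn":0},
  {"grip":-0.2,"tx":0,"ty":-3,"tz":0,"turn":0},
  {"grip":-0.2,"tx":0,"ty":-2,"tz":0,"turn":0},
  {"grip":-0.2,"tx":0,"ty":-1,"tz":0,"turn":0},
  {"grip":-0.2,"tx":0,"ty":-0.5,"tz":0,"turn":0},
  {"grip":-0.2,"tx":0,"ty":0,"tz":0,"turn":0},
  {"grip":-0.2,"tx":0,"ty":0,"tz":0,"turn":0},
  {"grip":-0.2,"tx":0,"ty":0,"tz":0,"turn":0},
])

```text
clock: 19.4
position: [0.5706, -0.0247, 0.0765]
orientation: [[0.984, -0.176, -0.0], [-0.176, -0.984, 0.0], [-0.0, 0.0, -1.0]]
force: [-0.3, 0.6, 0.6]
grip_width: 0.402
grip_force: 0.0
```

carry_out([
  {"grip":-0.2,"tx":0,"ty":-0.8,"tz":0,"turn":0},
  {"grip":-0.2,"tx":0,"ty":-0.8,"tz":0,"turn":0},
  {"grip":-0.2,"tx":0,"ty":-0.7,"tz":0,"turn":0},
  {"grip":-0.2,"tx":0,"ty":-0.6,"tz":0,"turn":0},
  {"grip":-0.2,"tx":0,"ty":-0.5,"tz":0,"turn":0},
  {"grip":-0.2,"tx":0,"ty":-0.4,"tz":0,"turn":0},
  {"grip":-0.2,"tx":0,"ty":0,"tz":0,"turn":0},
  {"grip":-0.2,"tx":0,"ty":0,"tz":0,"turn":0},
])

```text
clock: 20.2
position: [0.5714, -0.0209, 0.0766]
orientation: [[0.984, -0.176, 0.0], [-0.176, -0.984, 0.0], [0.0, -0.0, -1.0]]
force: [-0.3, -0.9, -0.6]
grip_width: 0.403
grip_force: 0.3
```

carry_out([
  {"grip":-0.2,"tx":0,"ty":4,"tz":0,"turn":0},
  {"grip":-0.2,"tx":0,"ty":4,"tz":0,"turn":0},
  {"grip":-0.2,"tx":0,"ty":3.5,"tz":0,"turn":0},
  {"grip":-0.2,"tx":0,"ty":0,"tz":-10,"turn":0},
  {"grip":-0.2,"tx":0,"ty":0,"tz":-20,"turn":0},
  {"grip":-0.2,"tx":0,"ty":0,"tz":-20,"turn":0},
  {"grip":-0.2,"tx":0,"ty":0,"tz":-20,"turn":0},
  {"grip":-0.2,"tx":0,"ty":0,"tz":-20,"turn":0},
])

```text
clock: 21.0
position: [0.5694, -0.032, 0.1682]
orientation: [[0.984, -0.176, 0.001], [-0.176, -0.984, 0.0], [0.001, -0.0, -1.0]]
force: [0.3, 0.5, 0.2]
grip_width: 0.401
grip_force: 0.0
```

carry_out([
  {"grip":-0.2,"tx":0,"ty":35,"tz":-15,"turn":0},
  {"grip":-0.2,"tx":0,"ty":40,"tz":-15,"turn":0},
  {"grip":-0.2,"tx":0,"ty":40,"tz":-15,"turn":0},
  {"grip":-0.2,"tx":0,"ty":40,"tz":-15,"turn":0},
  {"grip":-0.2,"tx":0,"ty":40,"tz":-15,"turn":0},
  {"grip":-0.2,"tx":0,"ty":40,"tz":-15,"turn":0},
  {"grip":-0.2,"tx":0,"ty":40,"tz":0,"turn":0},
  {"grip":-0.2,"tx":0,"ty":40,"tz":0,"turn":0},
])

```text
clock: 21.8
position: [0.5137, -0.3438, 0.2583]
orientation: [[0.984, -0.176, 0.002], [-0.176, -0.984, -0.001], [0.002, 0.001, -1.0]]
force: [0.1, -0.6, -0.4]
grip_width: 0.396
grip_force: 0.0
```

carry_out([
  {"grip":-0.2,"tx":0,"ty":40,"tz":0,"turn":0},
  {"grip":-0.2,"tx":0,"ty":40,"tz":0,"turn":0},
  {"grip":-0.2,"tx":0,"ty":40,"tz":0,"turn":0},
  {"grip":-0.2,"tx":0,"ty":0,"tz":0,"turn":0},
  {"grip":-0.2,"tx":0,"ty":0,"tz":0,"turn":0},
  {"grip":-0.2,"tx":0,"ty":0,"tz":0,"turn":0},
  {"grip":-0.2,"tx":0,"ty":0,"tz":0,"turn":0},
  {"grip":-0.2,"tx":0,"ty":0,"tz":0,"turn":0},
])

```text
clock: 22.6
position: [0.4934, -0.4593, 0.2571]
orientation: [[0.985, -0.174, 0.001], [-0.174, -0.985, -0.0], [0.001, 0.0, -1.0]]
force: [0.5, 0.1, -0.2]
grip_width: 0.403
grip_force: 0.0
```

Run:
```python
from h import *
print(status.get_state()['position'])
ims=[]
for c,(u,v) in {'side':(345,210),'top':(271,164)}.items():
    p,_=tips(c,['lever_mark','tab_mark','dish_mid','dropper_mid','specimen_mid'],c+'2.png'); ims.append(cv2.resize(p['img'][v-24:v+24,u-16:u+16],None,fx=12,fy=12,interpolation=2))
cv2.imwrite('pics/h.png',np.hstack(ims))
a=cv2.imread('pics/top0.png').astype(int);b=p['img'].astype(int)
for v in range(160,169): print(v,a[v,266:278,2]-a[v,266:278,1],'|',b[v,266:278,2]-b[v,266:278,1],'|',b[v,266:278].mean(1).astype(int))
```

```text
[ 0.49343436 -0.45929915  0.25705931]
side lever_mark [ 0.5507 -0.0289  0.0448] 0.89
side tab_mark [ 0.5488 -0.024   0.0393] 0.44
side dish_mid [ 0.4833 -0.0199  0.0423] 0.72
side dropper_mid [ 0.4852 -0.0192  0.0417] 0.66
side specimen_mid [ 0.4073 -0.1231  0.0132] 0.95
top lever_mark [ 0.4849 -0.0182  0.0026] 0.22
top tab_mark None
top dish_mid [ 0.4893 -0.0149  0.042 ] 0.66
top dropper_mid [0.4167 0.1127 0.0462] 0.74
top specimen_mid [ 0.4075 -0.1225  0.0124] 0.71
160 [5 0 2 4 5 4 4 2 7 5 6 7] | [3 4 7 7 5 4 5 4 6 5 5 5] | [ 96 104 116 130 139 150 154 134 129 142 146 150]
161 [ 6  4  3 30 53 48 30 12  6  3  7  6] | [ 5  5  4 25 34 14  4  8 10  5  6  5] | [102 110 121 120 128 143 149 134 132 139 144 153]
162 [  7   5  12  65 116 110  97  58  13   4   4   5] | [ 4  6  7 50 60 19  6 14 12  6  6  4] | [123 131 129 118 124 147 141 117 120 137 127 122]
163 [  6   3   6  64 129 128 132  92  22   6   5   5] | [ 4  4  6 46 52 11  7 21 17  6  2  5] | [131 142 136 124 132 158 138  89  94 112 104  97]
164 [  6   3   6  70 133 134 130  97  17   1   4   6] | [ 5  4  7 56 42  6 12 29 14  2  4  3] | [147 166 146 105 134 159 134  81  77  92  91  93]
165 [  6   4   8  74 129 137 129  84   7   4   6   5] | [ 5  4 12 49 32  6 15 31  6  1  5  4] | [150 172 148 104 137 155 128  73  85  98 103 119]
166 [  6   5  16  70 116 125 112  46   3   5   6   5] | [ 4  5 17 40 24  8 12 20  6  3  5  6] | [139 163 150 125 147 153 124  81  99 106 136 162]
167 [ 5  5  7 22 38 57 53 24  5  6  6  4] | [ 6  6  8 12 11  6 14 17  7  6  6  7] | [138 163 170 161 157 143 108  98 108 104 142 158]
168 [ 6  5  6  7  9 13 13  9  5  7  6  4] | [6 7 6 6 6 5 9 8 8 5 7 6] | [154 170 174 166 160 144 115 118 107 106 147 156]
```

View pics/h.png

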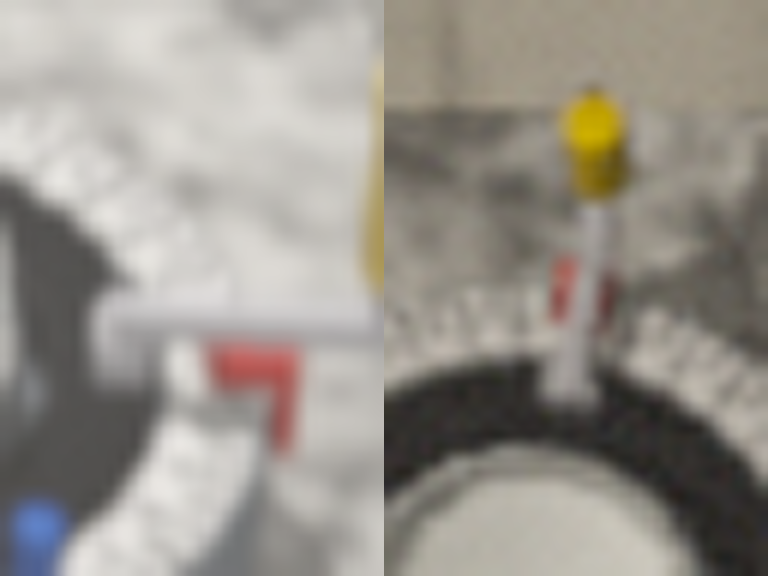

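Red now shows on both sides of the lever in the top view, so it is nearly centred. I'll check the side profile numerically to see whether another nudge is needed.

Run:
```python
from h import *
p=optics.capture('side'); b=p['img'].astype(int); a=cv2.imread('pics/side0.png').astype(int)
for v in range(206,224): print(v,b[v,345:356].mean(1).astype(int),'|',(a[v,345:356,2]-a[v,345:356,1]),'|',(b[v,345:356,2]-b[v,345:356,1]))
def box(ctr,phi,r0,r1,w,z):
    f=np.radians(phi);r=np.array([np.cos(f),np.sin(f)]);t=np.array([-r[1],r[0]])
    return np.array([[*(np.array(ctr)+a*r+s*t),z] for a in(r0,r1) for s in(-w/2,w/2)])
c=(.4845,-.0168)
print('tab -9.6',proj(p,box(c,-9.6,.060,.074,.010,.036)).round(1).tolist())
for z in (.046,.040): print('lev -9.6',z,proj(p,box(c,-9.6,.064,.070,.006,z)).round(1).tolist())
```

```text
206 [204 202 204 211 214 211 206 199 195 193 191] | [2 3 2 3 3 3 3 2 3 3 3] | [2 3 3 3 2 2 2 2 3 4 3]
207 [209 203 201 208 214 214 213 211 208 204 199] | [2 3 3 3 2 3 3 3 3 3 3] | [3 3 3 3 2 2 3 3 3 3 3]
208 [206 203 207 207 212 215 216 215 212 207 202] | [1 3 3 1 2 2 3 3 3 3 3] | [2 3 3 2 2 2 3 3 3 3 3]
209 [211 212 217 206 211 215 215 213 210 205 201] | [2 3 2 2 2 2 2 3 3 3 3] | [3 2 3 2 2 2 2 3 2 3 3]
210 [218 218 216 205 209 213 212 211 208 204 202] | [3 3 3 2 2 2 2 3 3 3 2] | [3 3 3 3 3 3 2 3 3 3 3]
211 [210 211 209 203 207 209 209 208 207 205 204] | [2 3 3 3 3 3 3 3 2 3 2] | [3 3 3 3 3 3 3 2 2 3 2]
212 [190 191 192 191 193 195 196 196 196 197 197] | [ 5  8 10  9  7  7  7  7  5  4  2] | [3 3 3 2 4 3 3 3 2 3 3]
213 [168 166 168 168 170 172 172 173 174 176 178] | [13 33 44 38 30 27 27 28 19  6  3] | [4 7 7 8 8 6 5 5 5 3 3]
214 [168 151 148 151 152 153 154 154 158 165 170] | [19 61 84 80 68 66 68 67 47 13  4] | [10 25 32 37 36 30 28 27 22  9  3]
215 [184 143 128 134 137 138 139 140 150 170 185] | [ 20  69 102 103  99  99 100 100  72  21   5] | [13 40 63 77 79 73 70 70 54 18  5]
216
[... 532 characters left out ...]
 122 109 144 187 196] | [ 2  2  3  3  2  4 19 51 35  9  4] | [ 3  2  2  2  3  5 26 62 40  9  3]
221 [175 159 157 159 155 143 115 109 148 188 197] | [ 2  2  2  2  3  3 19 49 33  8  3] | [ 2  1  2  3  2  5 27 60 36  8  3]
222 [208 189 184 191 188 158 122 116 152 187 192] | [ 2  3  2  3  2  3 19 46 29  8  4] | [ 2  2  3  2  2  3 23 53 32  8  3]
223 [221 206 201 201 198 166 136 136 159 181 183] | [ 2  2  2  3  2  2 14 31 21  7  3] | [ 2  2  2  3  2  2 15 35 22  6  3]
tab -9.6 [[346.0, 217.7], [345.7, 213.8], [354.4, 218.0], [354.2, 214.1]]
lev -9.6 0.046 [[348.8, 212.3], [348.7, 210.0], [352.5, 212.5], [352.3, 210.2]]
lev -9.6 0.04 [[348.5, 215.1], [348.4, 212.8], [352.2, 215.3], [352.0, 212.9]]
```

The side view puts the lever 0.7 mm past centre and the top view 0.5 mm short of it, so it is centred within measurement error. The other objects have not moved, so I'm handing in.

```bash
python3 -c "
from rig import bot; print(bot.job_done())"
```

```text
the job is handed in; nothing more can be done
None
```

I pushed the lever clockwise against the blue stop, then back until it stood over the red tab, centred to within about 0.7 mm by camera. I handed the job in at about 23 s with the gripper clear and the dish, bottle and specimen unmoved; no verdict came back.

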